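Find the unlocked cover on the bench power trunking and push it open

TASK

The bench's power trunking has four identical tilting covers; three are locked and one is not. Press gently with the fingertips on the covers' ribbed far ends, one after another, until you find the one that rocks, then push its raised near end up and over until that cover stands fully open, leaning back on its stop. Grip or lift nothing, do not force the locked covers, and leave everything lying around where it is.

Things in the scene. Friction and masses are not known exactly. Their poses are not given: they have to be found in the camera images.
- trunking: Grey steel power trunking fixed on the bench, 162 (x) x 570 (y) x 80 mm tall. Origin: centre of its underside; x from its near to its far side, y along it to the left. Four identical aluminium tilting covers lie flush in its top (centres y = +180, +82, -82, -180 mm), hollow below; the middle and end sections are fixed. One cover, a different one each time, is unlocked; all look alike.
- cover_1 (a joint): Cover 1 (far left seen from the robot): angle in rad, 0 = shut, grows as its far end goes down and its near end comes up, 1.57 = upright, 1.8 = fully open on its stop, leaning away from the robot. Unlocked, it turns with light friction (2 to 3 N on the ribbed strip) and stays at any angle it is left at; locked, its far end gives only 1 to 2 mm under a gentle press and springs back.
- cover_2 (a joint): Cover 2 (inner left seen from the robot): angle in rad, 0 = shut, grows as its far end goes down and its near end comes up, 1.57 = upright, 1.8 = fully open on its stop, leaning away from the robot. Unlocked, it turns with light friction (2 to 3 N on the ribbed strip) and stays at any angle it is left at; locked, its far end gives only 1 to 2 mm under a gentle press and springs back.
- cover_3 (a joint): Cover 3 (inner right seen from the robot): angle in rad, 0 = shut, grows as its far end goes down and its near end comes up, 1.57 = upright, 1.8 = fully open on its stop, leaning away from the robot. Unlocked, it turns with light friction (2 to 3 N on the ribbed strip) and stays at any angle it is left at; locked, its far end gives only 1 to 2 mm under a gentle press and springs back.
- cover_4 (a joint): Cover 4 (far right seen from the robot): angle in rad, 0 = shut, grows as its far end goes down and its near end comes up, 1.57 = upright, 1.8 = fully open on its stop, leaning away from the robot. Unlocked, it turns with light friction (2 to 3 N on the ribbed strip) and stays at any angle it is left at; locked, its far end gives only 1 to 2 mm under a gentle press and springs back.
- cover_1_press (a point): Point on top of cover 1 in the middle of its ribbed press strip, 35 mm beyond the pivot axis towards the far end (20 mm short of the far edge). The cover is a plate 130 (x) x 90 (y) x 5 mm. Moves with the cover.
- cover_1_edge (a point): Middle of the near edge of cover 1, half-way through its 5 mm thickness, 75 mm from the pivot axis (which runs along the trunking's y, 10 mm beyond the trunking's origin in x and 77.5 mm above the bench). Moves with the cover.
- cover_2_press (a point): Point on top of cover 2 in the middle of its ribbed press strip, 35 mm beyond the pivot axis towards the far end (20 mm short of the far edge). The cover is a plate 130 (x) x 90 (y) x 5 mm. Moves with the cover.
- cover_2_edge (a point): Middle of the near edge of cover 2, half-way through its 5 mm thickness, 75 mm from the pivot axis (which runs along the trunking's y, 10 mm beyond the trunking's origin in x and 77.5 mm above the bench). Moves with the cover.
- cover_3_press (a point): Point on top of cover 3 in the middle of its ribbed press strip, 35 mm beyond the pivot axis towards the far end (20 mm short of the far edge). The cover is a plate 130 (x) x 90 (y) x 5 mm. Moves with the cover.
- cover_3_edge (a point): Middle of the near edge of cover 3, half-way through its 5 mm thickness, 75 mm from the pivot axis (which runs along the trunking's y, 10 mm beyond the trunking's origin in x and 77.5 mm above the bench). Moves with the cover.
- cover_4_press (a point): Point on top of cover 4 in the middle of its ribbed press strip, 35 mm beyond the pivot axis towards the far end (20 mm short of the far edge). The cover is a plate 130 (x) x 90 (y) x 5 mm. Moves with the cover.
- cover_4_edge (a point): Middle of the near edge of cover 4, half-way through its 5 mm thickness, 75 mm from the pivot axis (which runs along the trunking's y, 10 mm beyond the trunking's origin in x and 77.5 mm above the bench). Moves with the cover.
- contactor: Loose contactor, 60 x 44 x 48 mm, standing on the trunking's middle section; leave alone. Origin: centre of its underside.
- terminals: Loose block of rail terminals, 44 x 41 x 40 mm, standing on the trunking's left end section; leave alone. Origin: centre of its underside.
- screwdriver: Loose screwdriver, 200 mm long, lying in front of the trunking; leave alone. Origin: under its middle.
- tape: Loose roll of black tape, 84 mm across, 19 mm tall, lying in front of the trunking; leave alone. Origin: centre of its underside.
- junction_box: Loose white junction box, 70 x 70 x 40 mm, behind the trunking; leave alone. Origin: centre of its underside.
- drill: Cordless drill standing on its battery, about 195 mm tall, left of the trunking; leave alone. Origin: centre of its underside.
- battery: Spare battery pack, 115 x 75 x 61 mm, right of the trunking; leave alone. Origin: centre of its underside.

How it is judged:
By the outcome, as a careful person would: the job done as asked, in the order asked, and still so for the second after the job is handed in, with the robot touching nothing.
It also fails if it takes over 61 s, if anything falls off the work surface, if the arm or the gripper's body presses on something with over 40 N, if the wrist force passes 120 N, or if a joint passes its speed limit or range.

ROBOT

A 6-joint arm with a two-finger parallel gripper is mounted at the origin on the work surface. World frame = base frame: x ahead of the robot, y to its left, z up, the work surface at z = 0. Lengths are in m, angles in rad, forces in N, time in s.
With the tool pointing down it reaches from about 0.25 to 0.775 m from the base axis. Payload 4 kg.
Tool frame: the origin (TCP) lies at the very end of the fingers, on their centre line; the grasp point (between the pads) lies 19 mm behind it; z points along the fingers, y is the direction in which the jaws open and shut (so a half turn about z gives the same grasp; the last joint's range is limited). The gripper opens to 85 mm and grips with 20 to 120 N. Pads are 22 mm wide; open, the fingers measure 114 mm over their backs; the gripper's body (76 mm by 85 mm) begins 54 mm behind the grasp point. The pads swing forward as they close: fully open they stand 13 mm farther back than shut.
Start: joints at [1.085, 0.087, 1.371, -0, 1.684, -0.103], TCP at [0.205, 0.51, 0.231] pointing down, gripper open.
Joint ranges: [-3.1, 3.1], [-0.76, 2.03], [0.27, 2.55], [-1.08, 4.22], [0.17, 2.65], [-2.57, 2.57]. Speed limits (rad/s): [2.79, 2.79, 3.14, 3.14, 3.14, 3.14].

INTERFACE

Orientations are given as a unit quaternion [x, y, z, w].
In Python, from cell import manip gives the robot as it stands.
- The arm moves only by the tool send_rows, never from a script. Its argument "plan" is a list of rows, each an object of numbers: "tx", "ty", "tz": the shift along the tool's x, y, z in m; "spin": the turn about the tool's z in degrees. In form: [{"tx": .., "ty": .., "tz": .., "spin": ..}, ...]. A call has 1 to 5 rows; each row shifts and turns the commanded pose from where the row before left it, along the tool's axes as they then stand; what a row does not reach is not made up. A row lasts 1/10 s, in which the tool goes at most 50 mm and 8.59 degrees, less where a joint would pass 70% of its speed; a pose out of reach is approached as far as the arm can. A call is refused whole if a number of a shift passes 0.05 or a number of a turn 8.59, either way. A call with a gripper value outside its range is refused whole. "gripper" is the finger opening in m, from 0 to 0.0854, set as the call begins (left out, the last holds). The fingers move at their own pace and stop on an object; the grip force is fixed at half the most. Time passes only in rows, so rows that do not move let the fingers close. It gives the time, the measured TCP pose, the force and the opening at its end, in the units of the state.
- manip.observe(): the state, without advancing time (a new reading comes with each control period).
- manip.camera(name): name is "scene" or "top" or "wrist"; returns a dict with "color" (420x560x3 uint8, red, green, blue), "depth" (420x560 float32, m along the optical axis (not along the pixel's ray), 0 where there is no reading), "fx", "fy", "cx", "cy" (pixels), "dist_coeffs" ([k1, k2, p1, p2, k3] as OpenCV has them; the pictures are not rectified), "cam_to_world" (4x4, takes a point from camera to world coordinates); the wrist camera has in their place "T_tool_cam" (4x4, takes a point from camera to tool coordinates, whose origin is the TCP and whose axes are the flange's). Camera axes: x right, y up, looking along -z (the intrinsics and any distortion apply to the point x, -y, -z); pixel columns grow to the right and rows downward; lengths in m; the calibration is good to about 2 mm. A picture is of the moment at which its call begins: read the wrist's pose just before it.
- manip.close_job(): hands the job in, once; it reports no verdict.
The state is a dict: "clock": time; "qpos": joint angles; "qd": joint speeds; "effort": joint torques, N m; "position": TCP position; "tool_rot": TCP orientation; "wrist_force": force on the tool from outside, world axes, zero at the start; "wrist_torque": the same for the moment, N m; "opening": finger opening in m.
Only numpy, scipy, OpenCV 4.12 (cv2) and the standard library are available. Lean on these libraries where they do the work, as an engineer would, in place of code of your own. Each camera call takes 0.05 s, during which the arm holds its last target. There are 200 camera calls.

## Working session

There is one attempt and no reset: what is moved stays moved. The work goes in short steps, Python scripts to look and compute and a tool call to move; the robot and the scene stay as the last step left them, time stands still between calls to the robot, and variables do not carry over. Pictures are saved under pics/ and viewed, about 8 in all and at most 12, crops included, and the job is handed in when it is done.

Besides the shell and the picture viewer there is one more tool, called after "Emit:" by a JSON object that holds its "fn" and its "kwargs", one argument or row to a line. send_rows: Moves the arm, as the interface text tells. Its arguments: {"type":"object","properties":{"plan":{"type":"array","items":{"type":"object","properties":{"tx":{"type":"number"},"ty":{"type":"number"},"tz":{"type":"number"},"spin":{"type":"number"}}}},"gripper":{"type":"number"}},"required":["plan"]}

```bash
mkdir -p pics; ls
cat > h.py <<'E'
import numpy as np, cv2
from cell import manip
from scipy.spatial.transform import Rotation as R
def pts(c):
    "world coords per pixel from depth"
    K=np.array([[c["fx"],0,c["cx"]],[0,c["fy"],c["cy"]],[0,0,1]],float)
    h,w=c["depth"].shape
    u,v=np.meshgrid(np.arange(w),np.arange(h))
    p=cv2.undistortPoints(np.stack([u,v],-1).reshape(-1,1,2).astype(float),K,np.array(c["dist_coeffs"],float)).reshape(h,w,2)
    d=c["depth"]
    P=np.stack([p[...,0]*d,-p[...,1]*d,-d],-1)
    T=np.array(c["cam_to_world"]); return P@T[:3,:3].T+T[:3,3]
E
python3 - <<'E'
from h import *
s=manip.observe(); print(s)
for n in("top","scene"):
    c=manip.camera(n); cv2.imwrite(f"pics/{n}1.png",c["color"][...,::-1]); np.savez(f"{n}1.npz",P=pts(c),color=c["color"],depth=c["depth"]); print(np.round(c["cam_to_world"],3),c["fx"])
E
```

```text
pics
{'clock': 0.0, 'qpos': array([ 1.08492207e+00,  8.80004147e-02,  1.37227415e+00,  3.33000994e-06,
        1.68358415e+00, -1.03129839e-01]), 'qd': array([ 0.0006324 ,  0.00015643,  0.00087286,  0.001344  ,  0.00177429,
       -0.00013522]), 'effort': array([ 9.35603312e-04, -3.51865947e+01, -3.13274395e+01, -1.56884238e-05,
        1.05360287e-02,  1.00532796e-05]), 'position': array([0.20519359, 0.50975668, 0.2301042 ]), 'tool_rot': array([ 1.90205928e-01,  9.81743562e-01, -1.08376709e-03, -3.30459885e-04]), 'wrist_force': array([-0.27283282, -0.6962324 ,  1.1742134 ]), 'wrist_torque': array([ 0.05400685, -0.02287631,  0.01481006]), 'opening': 0.08549702517093268}
[[-0.054  0.976 -0.212  0.369]
 [-0.999 -0.051  0.018  0.01 ]
 [ 0.007  0.212  0.977  1.114]
 [ 0.     0.     0.     1.   ]] 395.5532624367386
[[-0.196 -0.567  0.8    1.552]
 [ 0.981 -0.101  0.168  0.221]
 [-0.015  0.818  0.575  0.77 ]
 [ 0.     0.     0.     1.   ]] 395.2007201391721
```

View pics/top1.png

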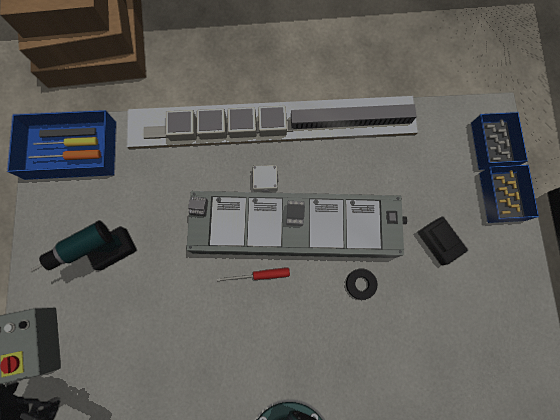

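View pics/scene1.png

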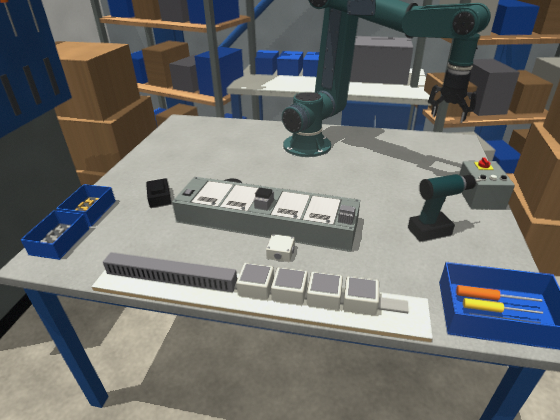

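The top view shows the four white covers at about (228,222), (265,222), (326,223) and (363,224). The contactor is at (296,212) and the terminals at (198,206). Next I'll measure the cover positions.

Run:
```python
from h import *
for n in("top","scene"):
    z=np.load(n+"1.npz"); P,c=z["P"],z["color"].astype(int)
    m=((c.min(-1)>(165 if n=="top" else 150))&(P[...,2]>.06)&(P[...,2]<.1)&(P[...,0]<.75)).astype(np.uint8)
    m=cv2.morphologyEx(m,cv2.MORPH_CLOSE,np.ones((3,3)))
    k,l,st,ce=cv2.connectedComponentsWithStats(m)
    for i in range(1,k):
        if st[i,4]<100: continue
        q=P[l==i]; r=cv2.minAreaRect((q[:,:2]*1000).astype(np.float32))
        print(n,ce[i].round(),st[i,4],np.median(q,0).round(4),[np.round(a,1) for a in r])
    tm=(P[...,2]>.072)&(P[...,2]<.088)&(P[...,0]>.3)&(P[...,0]<.75)&(abs(P[...,1])<.4)
    k,l,st,ce=cv2.connectedComponentsWithStats(tm.astype(np.uint8)); i=1+np.argmax(st[1:,4])
    print("trunk",cv2.minAreaRect((P[l==i][:,:2]*1000).astype(np.float32)),np.median(P[l==i][:,2]))
    for h0,h1 in((.1,.14),):
        om=(P[...,2]>h0)&(P[...,2]<h1)&(P[...,0]>.3)&(P[...,0]<.75)&(abs(P[...,1])<.35)
        k,l,st,ce=cv2.connectedComponentsWithStats(om.astype(np.uint8))
        for i in range(1,k):
            if st[i,4]>60: print("obj",P[l==i].min(0).round(3),P[l==i].max(0).round(3))
c=cv2.imread("pics/top1.png")[180:270,180:420]; cv2.imwrite("pics/crop1.png",cv2.resize(c,None,fx=3.3,fy=3.3,interpolation=cv2.INTER_CUBIC))
```

```text
trunk ((560.7311401367188, -47.458099365234375), (570.7960205078125, 162.91847229003906), 85.7405776977539) 0.0797682038210018
obj [0.589 0.184 0.101] [0.636 0.228 0.124]
obj [ 0.549 -0.072  0.1  ] [ 0.611 -0.022  0.133]
scene [227. 194.] 1270 [ 0.5477 -0.1742  0.0782] [array([1016.1,  -44.3]), array([1178.3,  207. ]), np.float64(16.4)]
scene [307. 206.] 1519 [0.5684 0.0896 0.0783] [array([1020.5,  101.2]), array([1072.,  198.]), np.float64(2.2)]
trunk ((562.5072631835938, -47.02801513671875), (572.189697265625, 170.12371826171875), 85.7171401977539) 0.07820329048650765
obj [ 0.558 -0.069  0.1  ] [ 0.618 -0.02   0.129]
obj [0.596 0.185 0.1  ] [0.644 0.231 0.121]
```

View pics/crop1.png

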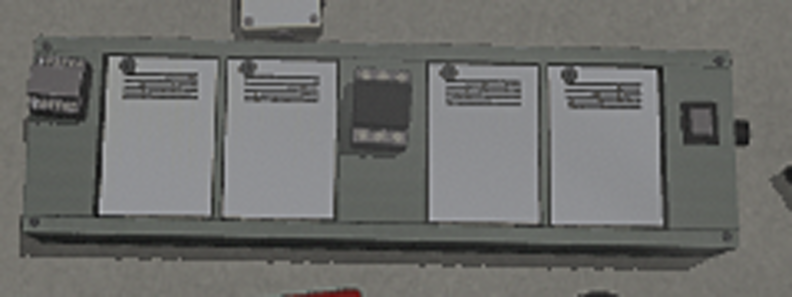

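Emit:
{"fn": "send_rows", "kwargs": {
  "plan": [
    {"spin": -5.9,"ty": -0.03},
    {"spin": -5.9,"ty": -0.04},
    {"spin": -5.9,"ty": -0.04},
    {"ty": -0.04,"tx": -0.02},
    {"ty": -0.04,"tx": -0.02}
  ],
  "gripper": 0
}}

```text
invalid input at $.plan[0]: expected keys tx, ty, tz, spin
```

Emit:
{"fn": "send_rows", "kwargs": {
  "plan": [
    {"tx": -0.02,"ty": -0.04},
    {"tx": -0.02,"ty": -0.04},
    {"tx": -0.04,"ty": -0.04},
    {"tx": -0.04,"ty": -0.04},
    {"tx": -0.04}
  ]
}}

```text
invalid input at $.plan[0]: expected keys tx, ty, tz, spin
```

```bash
cat >> h.py <<'E'
O=np.array([.5607,-.0475]); A=np.radians(-4.26); X=np.array([np.cos(A),np.sin(A)]); Y=np.array([-np.sin(A),np.cos(A)])
def loc(O=O):
    s=manip.observe(); d=s["position"][:2]-O; r=R.from_quat(s["tool_rot"]).as_matrix()
    print("t",round(s["clock"],2),"local mm",np.round([d@X*1e3,d@Y*1e3,s["position"][2]*1e3],1),"F",s["wrist_force"].round(1),"open",round(s["opening"],4),"tooly deg",np.degrees(np.arctan2(r[1,1],r[0,1])).round(2))
E
python3 -c "
from h import *; loc()"
```

```text
t 0.1 local mm [-395.9  529.3  230.2] F [ 0.3 -0.1 -0.1] open 0.0853 tooly deg 68.07
```

Emit:
{"fn": "send_rows", "kwargs": {
  "plan": [
    {"tx": 0,"ty": -0.03,"tz": 0,"spin": -5.9},
    {"tx": 0,"ty": -0.04,"tz": 0,"spin": -5.9},
    {"tx": 0,"ty": -0.04,"tz": 0,"spin": -5.9},
    {"tx": -0.02,"ty": -0.04,"tz": 0,"spin": 0},
    {"tx": -0.02,"ty": -0.04,"tz": 0,"spin": 0}
  ],
  "gripper": 0
}}

```text
clock: 0.6
position: [0.2096, 0.3203, 0.2308]
tool_rot: [0.036, 0.999, -0.0, 0.0]
wrist_force: [1.0, -0.9, -0.3]
opening: 0.0123
```

Emit:
{"fn": "send_rows", "kwargs": {
  "plan": [
    {"tx": -0.02,"ty": -0.04,"tz": 0,"spin": 0},
    {"tx": -0.02,"ty": -0.04,"tz": 0,"spin": 0},
    {"tx": -0.04,"ty": -0.04,"tz": 0,"spin": 0},
    {"tx": -0.04,"ty": -0.04,"tz": 0,"spin": 0},
    {"tx": -0.04,"ty": 0,"tz": 0,"spin": 0}
  ]
}}

```text
clock: 1.1
position: [0.35, 0.1566, 0.2317]
tool_rot: [0.04, 0.999, -0.0, 0.001]
wrist_force: [-0.3, 0.9, 0.3]
opening: -0.0003
```

```bash
python3 -c "
from h import *; loc()"
```

```text
t 1.1 local mm [-225.3  187.9  231.7] F [-0.3  0.9  0.3] open -0.0003 tooly deg 85.43
```

Emit:
{"fn": "send_rows", "kwargs": {
  "plan": [
    {"tx": -0.05,"ty": 0,"tz": 0,"spin": 0},
    {"tx": -0.05,"ty": 0,"tz": 0,"spin": 0},
    {"tx": -0.05,"ty": 0,"tz": 0,"spin": 0},
    {"tx": -0.05,"ty": 0,"tz": 0.02,"spin": 0},
    {"tx": -0.04,"ty": 0,"tz": 0.03,"spin": 0}
  ]
}}

```text
clock: 1.6
position: [0.5887, 0.1426, 0.1839]
tool_rot: [0.037, 0.999, 0.0, 0.002]
wrist_force: [0.3, -0.3, 0.8]
opening: 0.0003
```

Emit:
{"fn": "send_rows", "kwargs": {
  "plan": [
    {"tx": 0,"ty": 0,"tz": 0,"spin": 0},
    {"tx": 0,"ty": 0,"tz": 0,"spin": 0}
  ]
}}

```text
clock: 1.8
position: [0.5843, 0.1426, 0.1794]
tool_rot: [0.037, 0.999, -0.001, -0.003]
wrist_force: [-1.0, 0.1, -0.4]
opening: -0.0
```

Run:
```python
from h import *; loc()
c=manip.camera("wrist"); cv2.imwrite("pics/w1.png",c["color"][...,::-1])
```

```text
t 1.8 local mm [  9.4 191.3 179.4] F [-1.   0.1 -0.4] open -0.0 tooly deg 85.73
```

View pics/w1.png

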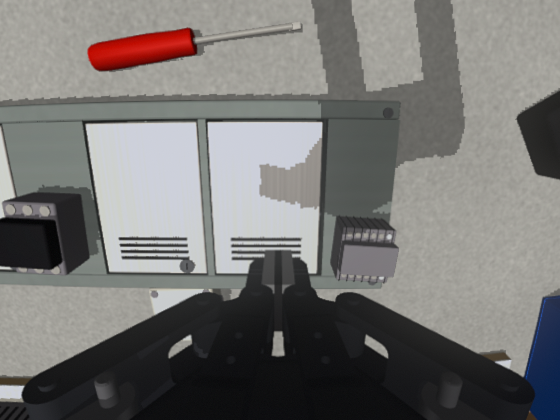

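The wrist view shows the press strips on the far ends of the covers, with the cover 1 ribs around (265,247). This agrees with the measured frame. I'll go over cover 1's strip and down to just above it.

Emit:
{"fn": "send_rows", "kwargs": {
  "plan": [
    {"tx": -0.036,"ty": -0.014,"tz": 0.0,"spin": 0},
    {"tx": 0,"ty": 0,"tz": 0.045,"spin": 0},
    {"tx": 0,"ty": 0,"tz": 0.04,"spin": 0},
    {"tx": 0,"ty": 0,"tz": 0,"spin": 0},
    {"tx": 0,"ty": 0,"tz": 0,"spin": 0}
  ]
}}

```text
clock: 2.35
position: [0.6196, 0.1269, 0.1003]
tool_rot: [0.037, 0.999, 0.0, 0.001]
wrist_force: [-0.1, 0.3, 0.2]
opening: -0.0002
```

```bash
python3 -c "
from h import *; loc()"
```

```text
t 2.35 local mm [ 45.7 178.3 100.3] F [-0.1  0.3  0.2] open -0.0002 tooly deg 85.81
```

Emit:
{"fn": "send_rows", "kwargs": {
  "plan": [
    {"tx": 0,"ty": 0,"tz": 0.008,"spin": 0},
    {"tx": 0,"ty": 0,"tz": 0.006,"spin": 0},
    {"tx": 0,"ty": 0,"tz": 0.002,"spin": 0},
    {"tx": 0,"ty": 0,"tz": 0,"spin": 0},
    {"tx": 0,"ty": 0,"tz": 0,"spin": 0}
  ]
}}

```text
clock: 2.85
position: [0.6201, 0.1264, 0.0821]
tool_rot: [0.037, 0.999, 0.0, 0.0]
wrist_force: [0.5, 0.5, 0.6]
opening: 0.0002
```

Emit:
{"fn": "send_rows", "kwargs": {
  "plan": [
    {"tx": 0,"ty": 0,"tz": 0.002,"spin": 0},
    {"tx": 0,"ty": 0,"tz": 0,"spin": 0}
  ]
}}

```text
clock: 3.05
position: [0.6203, 0.1264, 0.0799]
tool_rot: [0.037, 0.999, 0.0, 0.0]
wrist_force: [-0.1, 0.5, 1.0]
opening: 0.0
```

Emit:
{"fn": "send_rows", "kwargs": {
  "plan": [
    {"tx": 0,"ty": 0,"tz": 0.002,"spin": 0},
    {"tx": 0,"ty": 0,"tz": 0,"spin": 0}
  ]
}}

```text
clock: 3.25
position: [0.6204, 0.1263, 0.0796]
tool_rot: [0.037, 0.999, 0.0, 0.001]
wrist_force: [-2.9, -0.2, 6.1]
opening: 0.0002
```

Emit:
{"fn": "send_rows", "kwargs": {
  "plan": [
    {"tx": 0,"ty": 0,"tz": 0.001,"spin": 0},
    {"tx": 0,"ty": 0,"tz": 0,"spin": 0},
    {"tx": 0,"ty": 0,"tz": 0,"spin": 0}
  ]
}}

```text
clock: 3.55
position: [0.6204, 0.1263, 0.0794]
tool_rot: [0.037, 0.999, 0.0, 0.001]
wrist_force: [-4.0, -0.1, 8.8]
opening: 0.0002
```

Cover 1 holds, with 9 N at 0.5 mm of give. That means it's locked, so I'm moving on to cover 2.

Emit:
{"fn": "send_rows", "kwargs": {
  "plan": [
    {"tx": 0,"ty": 0,"tz": -0.025,"spin": 0},
    {"tx": 0,"ty": -0.046,"tz": 0,"spin": 0},
    {"tx": 0,"ty": -0.046,"tz": 0,"spin": 0},
    {"tx": 0,"ty": 0,"tz": 0.0,"spin": 0},
    {"tx": 0,"ty": 0,"tz": 0.012,"spin": 0}
  ]
}}

```text
clock: 4.05
position: [0.6145, 0.0335, 0.0914]
tool_rot: [0.038, 0.999, 0.0, 0.002]
wrist_force: [0.7, 0.7, -0.0]
opening: 0.0001
```

Emit:
{"fn": "send_rows", "kwargs": {
  "plan": [
    {"tx": 0,"ty": 0,"tz": 0.007,"spin": 0},
    {"tx": 0,"ty": 0,"tz": 0,"spin": 0},
    {"tx": 0,"ty": 0,"tz": 0,"spin": 0}
  ]
}}

```text
clock: 4.35
position: [0.6127, 0.0358, 0.0818]
tool_rot: [0.036, 0.999, 0.0, -0.001]
wrist_force: [0.5, 1.0, -0.7]
opening: -0.0001
```

Emit:
{"fn": "send_rows", "kwargs": {
  "plan": [
    {"tx": 0,"ty": 0,"tz": 0.002,"spin": 0},
    {"tx": 0,"ty": 0,"tz": 0,"spin": 0}
  ]
}}

```text
clock: 4.55
position: [0.6131, 0.0352, 0.0805]
tool_rot: [0.036, 0.999, 0.0, -0.0]
wrist_force: [-1.2, -0.5, -0.8]
opening: 0.0
```

Emit:
{"fn": "send_rows", "kwargs": {
  "plan": [
    {"tx": 0,"ty": 0,"tz": 0.002,"spin": 0},
    {"tx": 0,"ty": 0,"tz": 0,"spin": 0}
  ]
}}

```text
clock: 4.75
position: [0.6135, 0.035, 0.0797]
tool_rot: [0.037, 0.999, 0.0, 0.001]
wrist_force: [-0.9, 0.6, 3.0]
opening: -0.0001
```

Emit:
{"fn": "send_rows", "kwargs": {
  "plan": [
    {"tx": 0,"ty": 0,"tz": 0.002,"spin": 0},
    {"tx": 0,"ty": 0,"tz": 0,"spin": 0}
  ]
}}

```text
clock: 4.95
position: [0.6135, 0.035, 0.0794]
tool_rot: [0.037, 0.999, 0.0, 0.001]
wrist_force: [-3.9, 1.4, 9.4]
opening: -0.0001
```

```bash
python3 -c "
from h import *; loc()"
```

```text
t 4.95 local mm [46.5 86.2 79.4] F [-3.9  1.4  9.4] open -0.0001 tooly deg 85.78
```

Cover 2 is locked too, with 9.4 N at 0.4 mm. I'll go over the contactor to cover 3.

Emit:
{"fn": "send_rows", "kwargs": {
  "plan": [
    {"tx": 0,"ty": 0,"tz": -0.045,"spin": 0},
    {"tx": 0,"ty": 0,"tz": -0.045,"spin": 0},
    {"tx": 0,"ty": 0,"tz": 0,"spin": 0},
    {"tx": 0,"ty": -0.044,"tz": 0,"spin": 0},
    {"tx": 0,"ty": -0.044,"tz": 0,"spin": 0}
  ]
}}

```text
clock: 5.45
position: [0.6069, -0.0531, 0.1669]
tool_rot: [0.035, 0.999, -0.0, 0.001]
wrist_force: [0.5, -0.5, -0.5]
opening: -0.0
```

Emit:
{"fn": "send_rows", "kwargs": {
  "plan": [
    {"tx": 0,"ty": -0.044,"tz": 0,"spin": 0},
    {"tx": 0,"ty": -0.044,"tz": 0,"spin": 0},
    {"tx": 0,"ty": 0,"tz": 0,"spin": 0},
    {"tx": 0,"ty": 0,"tz": 0.04,"spin": 0},
    {"tx": 0,"ty": 0,"tz": 0.03,"spin": 0}
  ]
}}

```text
clock: 5.95
position: [0.6003, -0.141, 0.0957]
tool_rot: [0.037, 0.999, 0.0, 0.001]
wrist_force: [0.2, -0.0, -1.4]
opening: 0.0002
```

Emit:
{"fn": "send_rows", "kwargs": {
  "plan": [
    {"tx": 0,"ty": 0,"tz": 0.01,"spin": 0},
    {"tx": 0,"ty": 0,"tz": 0,"spin": 0},
    {"tx": 0,"ty": 0,"tz": 0,"spin": 0}
  ]
}}

```text
clock: 6.25
position: [0.6011, -0.1407, 0.0881]
tool_rot: [0.037, 0.999, -0.0, 0.001]
wrist_force: [1.4, -0.9, 1.0]
opening: 0.0
```

```bash
python3 -c "
from h import *; loc()"
```

```text
t 6.25 local mm [ 47.2 -90.   88.1] F [ 1.4 -0.9  1. ] open 0.0 tooly deg 85.8
```

Emit:
{"fn": "send_rows", "kwargs": {
  "plan": [
    {"tx": 0.001,"ty": 0,"tz": 0.006,"spin": 0},
    {"tx": 0,"ty": 0,"tz": 0,"spin": 0},
    {"tx": 0,"ty": 0,"tz": 0,"spin": 0}
  ]
}}

```text
clock: 6.55
position: [0.5996, -0.1409, 0.0816]
tool_rot: [0.037, 0.999, -0.0, 0.001]
wrist_force: [0.5, -0.1, 0.3]
opening: 0.0001
```

Emit:
{"fn": "send_rows", "kwargs": {
  "plan": [
    {"tx": 0,"ty": 0,"tz": 0.003,"spin": 0},
    {"tx": 0,"ty": 0,"tz": 0,"spin": 0}
  ]
}}

```text
clock: 6.75
position: [0.6, -0.141, 0.0784]
tool_rot: [0.037, 0.999, -0.0, 0.001]
wrist_force: [1.4, -0.4, 2.2]
opening: -0.0
```

Emit:
{"fn": "send_rows", "kwargs": {
  "plan": [
    {"tx": 0,"ty": 0,"tz": 0.002,"spin": 0},
    {"tx": 0,"ty": 0,"tz": 0,"spin": 0}
  ]
}}

```text
clock: 6.95
position: [0.5999, -0.141, 0.0762]
tool_rot: [0.037, 0.999, -0.0, 0.001]
wrist_force: [1.5, -1.1, 3.0]
opening: 0.0001
```

Emit:
{"fn": "send_rows", "kwargs": {
  "plan": [
    {"tx": 0,"ty": 0,"tz": 0.001,"spin": 0},
    {"tx": 0,"ty": 0,"tz": 0,"spin": 0}
  ]
}}

```text
clock: 7.15
position: [0.5998, -0.141, 0.075]
tool_rot: [0.037, 0.999, -0.0, 0.001]
wrist_force: [2.7, -0.7, 3.0]
opening: 0.0003
```

```bash
python3 -c "
from h import *; loc()"
```

```text
t 7.15 local mm [ 45.9 -90.4  75. ] F [ 2.7 -0.7  3. ] open 0.0003 tooly deg 85.76
```

Cover 3 rocks: it moves 4–5 mm at a steady 3 N. I'll press on deeper.

Emit:
{"fn": "send_rows", "kwargs": {
  "plan": [
    {"tx": 0,"ty": 0,"tz": 0.002,"spin": 0},
    {"tx": 0,"ty": 0,"tz": 0.002,"spin": 0},
    {"tx": 0,"ty": 0,"tz": 0.002,"spin": 0},
    {"tx": 0,"ty": 0,"tz": 0.002,"spin": 0},
    {"tx": 0,"ty": 0,"tz": 0,"spin": 0}
  ]
}}

```text
clock: 7.65
position: [0.5983, -0.1407, 0.0658]
tool_rot: [0.037, 0.999, 0.0, -0.001]
wrist_force: [-0.0, -0.4, 1.6]
opening: -0.0001
```

Emit:
{"fn": "send_rows", "kwargs": {
  "plan": [
    {"tx": 0,"ty": 0,"tz": 0.002,"spin": 0},
    {"tx": 0,"ty": 0,"tz": 0.002,"spin": 0},
    {"tx": 0,"ty": 0,"tz": 0.002,"spin": 0},
    {"tx": 0,"ty": 0,"tz": 0.002,"spin": 0},
    {"tx": 0,"ty": 0,"tz": 0,"spin": 0}
  ]
}}

```text
clock: 8.15
position: [0.5991, -0.1407, 0.0582]
tool_rot: [0.037, 0.999, 0.0, -0.0]
wrist_force: [1.4, 0.1, 0.9]
opening: 0.0004
```

Run:
```python
from h import *; loc()
c=manip.camera("scene"); cv2.imwrite("pics/s2.png",cv2.resize(c["color"][150:270,130:390,::-1],None,fx=3,fy=3))
P=pts(c); L=np.stack([(P[...,:2]-O)@X,(P[...,:2]-O)@Y],-1)
m=(abs(L[...,1]+.1)<.03)&(P[...,2]>.09)&(P[...,2]<.16)&(L[...,0]<.0)&(L[...,0]>-.12)
print(m.sum(),L[m].min(0),L[m].max(0),P[m][:,2].max() if m.any() else 0)
```

```text
t 8.15 local mm [ 45.2 -90.1  58.2] F [1.4 0.1 0.9] open 0.0004 tooly deg 85.77
40 [-0.04662967 -0.08930357] [-0.00071911 -0.07070023] 0.12774020316829982
```

View pics/s2.png

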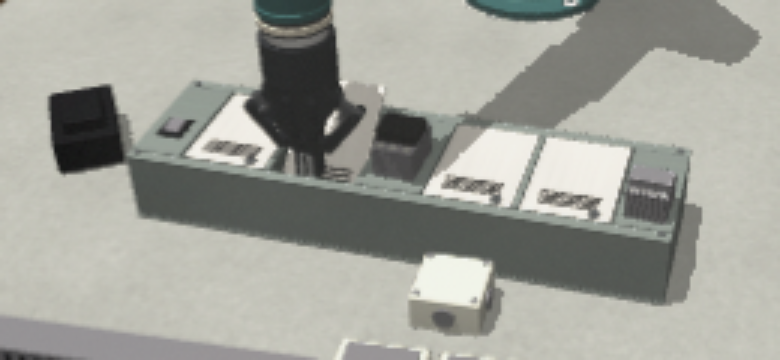

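The scene view shows cover 3 tilted about 40° (near edge z ≈ 128 mm). The other covers are flush and the contactor hasn't moved. Next I'll raise the fingers, go round to the near side and push.

Emit:
{"fn": "send_rows", "kwargs": {
  "plan": [
    {"tx": 0,"ty": 0,"tz": -0.02,"spin": 0},
    {"tx": 0,"ty": 0,"tz": -0.04,"spin": 0},
    {"tx": 0,"ty": 0,"tz": -0.04,"spin": 0},
    {"tx": 0,"ty": 0,"tz": -0.035,"spin": 0},
    {"tx": 0,"ty": 0,"tz": 0,"spin": 0}
  ]
}}

```text
clock: 8.7
position: [0.6019, -0.1417, 0.2008]
tool_rot: [0.037, 0.999, -0.002, 0.006]
wrist_force: [0.8, -0.1, 1.1]
opening: -0.0001
```

Emit:
{"fn": "send_rows", "kwargs": {
  "plan": [
    {"tx": 0.05,"ty": 0.003,"tz": 0,"spin": 0},
    {"tx": 0.05,"ty": 0.003,"tz": 0,"spin": 0},
    {"tx": 0.04,"ty": 0.002,"tz": 0,"spin": 0},
    {"tx": 0,"ty": 0,"tz": 0,"spin": 0},
    {"tx": 0,"ty": 0,"tz": 0,"spin": 0}
  ]
}}

```text
clock: 9.2
position: [0.4597, -0.1224, 0.1929]
tool_rot: [0.037, 0.999, 0.0, -0.0]
wrist_force: [0.3, -0.7, -0.2]
opening: -0.0001
```

Run:
```python
from h import *; loc()
c=manip.camera("scene"); P=pts(c); L=np.stack([(P[...,:2]-O)@X,(P[...,:2]-O)@Y],-1)
m=(abs(L[...,1]+.095)<.03)&(P[...,2]>.085)&(P[...,2]<.16)&(L[...,0]<.0)&(L[...,0]>-.075)
i=P[...,2][m].argmax(); print(m.sum(),L[m][i],P[m][i])
```

```text
t 9.2 local mm [-95.2 -82.2 192.9] F [ 0.3 -0.7 -0.2] open -0.0001 tooly deg 85.74
311 [-0.04059435 -0.10812476] [ 0.51218602 -0.15231058  0.12655275]
```

Emit:
{"fn": "send_rows", "kwargs": {
  "plan": [
    {"tx": 0,"ty": 0,"tz": 0.045,"spin": 0},
    {"tx": 0,"ty": 0,"tz": 0.043,"spin": 0},
    {"tx": 0,"ty": 0,"tz": 0,"spin": 0},
    {"tx": -0.015,"ty": 0,"tz": 0,"spin": 0},
    {"tx": -0.01,"ty": 0,"tz": 0,"spin": 0}
  ]
}}

```text
clock: 9.75
position: [0.4877, -0.125, 0.1074]
tool_rot: [0.037, 0.999, -0.0, 0.001]
wrist_force: [-0.6, -0.3, 1.0]
opening: 0.0001
```

Emit:
{"fn": "send_rows", "kwargs": {
  "plan": [
    {"tx": -0.005,"ty": 0,"tz": 0,"spin": 0},
    {"tx": -0.004,"ty": 0,"tz": -0.002,"spin": 0},
    {"tx": -0.004,"ty": 0,"tz": -0.002,"spin": 0},
    {"tx": -0.004,"ty": 0,"tz": -0.002,"spin": 0},
    {"tx": -0.004,"ty": 0,"tz": -0.002,"spin": 0}
  ]
}}

```text
clock: 10.25
position: [0.5043, -0.126, 0.1151]
tool_rot: [0.037, 0.999, -0.0, -0.002]
wrist_force: [-4.1, 0.7, 3.9]
opening: -0.0003
```

Emit:
{"fn": "send_rows", "kwargs": {
  "plan": [
    {"tx": -0.004,"ty": 0,"tz": -0.002,"spin": 0},
    {"tx": -0.004,"ty": 0,"tz": -0.002,"spin": 0},
    {"tx": -0.004,"ty": 0,"tz": -0.002,"spin": 0},
    {"tx": -0.004,"ty": 0,"tz": -0.002,"spin": 0},
    {"tx": 0,"ty": 0,"tz": 0,"spin": 0}
  ]
}}

```text
clock: 10.75
position: [0.5232, -0.1272, 0.122]
tool_rot: [0.037, 0.999, 0.0, 0.001]
wrist_force: [0.5, -0.6, -0.4]
opening: -0.0002
```

Run:
```python
from h import *; loc()
c=manip.camera("scene"); cv2.imwrite("pics/s3.png",cv2.resize(c["color"][130:270,130:390,::-1],None,fx=3,fy=3))
```

```text
t 10.75 local mm [-31.5 -82.3 122. ] F [ 0.5 -0.6 -0.4] open -0.0002 tooly deg 85.78
```

View pics/s3.png

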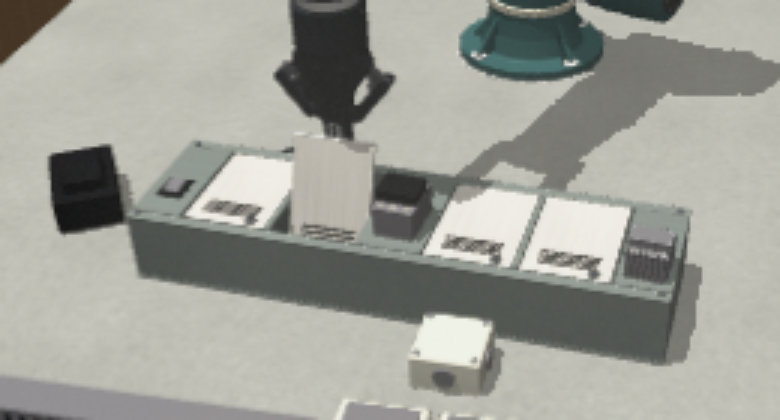

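The cover is turning well, now at about 65°, and the other covers and the contactor are undisturbed. I'll keep pushing.

Emit:
{"fn": "send_rows", "kwargs": {
  "plan": [
    {"tx": -0.004,"ty": 0,"tz": -0.002,"spin": 0},
    {"tx": -0.004,"ty": 0,"tz": -0.002,"spin": 0},
    {"tx": -0.004,"ty": 0,"tz": -0.002,"spin": 0},
    {"tx": -0.004,"ty": 0,"tz": -0.002,"spin": 0},
    {"tx": -0.004,"ty": 0,"tz": 0,"spin": 0}
  ]
}}

```text
clock: 11.3
position: [0.5428, -0.1287, 0.1303]
tool_rot: [0.037, 0.999, -0.0, 0.0]
wrist_force: [-0.9, 0.4, 0.4]
opening: 0.0003
```

Emit:
{"fn": "send_rows", "kwargs": {
  "plan": [
    {"tx": -0.004,"ty": 0,"tz": 0,"spin": 0},
    {"tx": -0.004,"ty": 0,"tz": 0,"spin": 0},
    {"tx": -0.003,"ty": 0,"tz": 0,"spin": 0},
    {"tx": 0,"ty": 0,"tz": 0,"spin": 0},
    {"tx": 0,"ty": 0,"tz": 0,"spin": 0}
  ]
}}

```text
clock: 11.8
position: [0.5532, -0.1294, 0.1296]
tool_rot: [0.037, 0.999, 0.0, 0.0]
wrist_force: [0.4, 0.8, -0.3]
opening: 0.0001
```

```bash
cat >> h.py <<'E'
def lean():
    c=manip.camera("scene"); P=pts(c); L=np.stack([(P[...,:2]-O)@X,(P[...,:2]-O)@Y],-1)
    m=(abs(L[...,1]+.085)<.03)&(P[...,2]>.095)&(P[...,2]<.148)&(L[...,0]<.08)&(L[...,0]>-.05)&(c["color"].min(-1)>100)
    k=np.polyfit(P[...,2][m],L[...,0][m],1); print("n",m.sum(),"cover angle rad",np.pi/2+np.arctan(k[0]),"x at pivot",k@[.0775,1],"resid",np.std(L[...,0][m]-np.polyval(k,P[...,2][m])))
    return c
E
python3 -c "
from h import *; loc(); lean()"
```

```text
t 11.8 local mm [ -1.4 -82.2 129.6] F [ 0.4  0.8 -0.3] open 0.0001 tooly deg 85.77
n 254 cover angle rad 1.595617609719687 x at pivot 0.013581241023939946 resid 0.001967318411475468
```

Cover 3 is at about 1.6 rad. I'll take 2 mm steps to the stop, watching the force.

Emit:
{"fn": "send_rows", "kwargs": {
  "plan": [
    {"tx": -0.003,"ty": 0,"tz": 0,"spin": 0},
    {"tx": -0.003,"ty": 0,"tz": 0,"spin": 0},
    {"tx": -0.002,"ty": 0,"tz": 0,"spin": 0},
    {"tx": 0,"ty": 0,"tz": 0,"spin": 0}
  ]
}}

```text
clock: 12.25
position: [0.5613, -0.13, 0.1295]
tool_rot: [0.037, 0.999, 0.0, -0.0]
wrist_force: [0.6, 0.3, 0.9]
opening: 0.0001
```

Emit:
{"fn": "send_rows", "kwargs": {
  "plan": [
    {"tx": -0.002,"ty": 0,"tz": 0,"spin": 0},
    {"tx": 0,"ty": 0,"tz": 0,"spin": 0}
  ]
}}

```text
clock: 12.45
position: [0.5633, -0.1302, 0.1297]
tool_rot: [0.037, 0.999, 0.0, 0.0]
wrist_force: [-0.4, -0.3, -0.8]
opening: -0.0001
```

Emit:
{"fn": "send_rows", "kwargs": {
  "plan": [
    {"tx": -0.002,"ty": 0,"tz": 0,"spin": 0},
    {"tx": 0,"ty": 0,"tz": 0,"spin": 0}
  ]
}}

```text
clock: 12.65
position: [0.5645, -0.1303, 0.1297]
tool_rot: [0.037, 0.999, 0.0, -0.001]
wrist_force: [-3.0, 0.0, 1.2]
opening: 0.0002
```

```bash
python3 -c "
from h import *; loc(); lean()"
```

```text
t 12.65 local mm [ 10.  -82.2 129.7] F [-3.   0.   1.2] open 0.0002 tooly deg 85.77
n 208 cover angle rad 1.7627384892299718 x at pivot 0.014837787356328605 resid 0.0024193194163345906
```

Emit:
{"fn": "send_rows", "kwargs": {
  "plan": [
    {"tx": -0.002,"ty": 0,"tz": 0,"spin": 0},
    {"tx": 0,"ty": 0,"tz": 0,"spin": 0}
  ]
}}

```text
clock: 12.9
position: [0.5647, -0.1303, 0.1297]
tool_rot: [0.037, 0.999, 0.0, -0.003]
wrist_force: [-11.2, 1.3, 3.5]
opening: -0.0002
```

Emit:
{"fn": "send_rows", "kwargs": {
  "plan": [
    {"tx": -0.002,"ty": 0,"tz": 0,"spin": 0},
    {"tx": 0,"ty": 0,"tz": 0,"spin": 0}
  ]
}}

```text
clock: 13.1
position: [0.5648, -0.1303, 0.1296]
tool_rot: [0.037, 0.999, 0.0, -0.005]
wrist_force: [-13.3, 1.6, 6.2]
opening: -0.0001
```

The force has climbed to 13 N with no motion, so the cover is on its stop. I'll back off horizontally, then rise and look.

Emit:
{"fn": "send_rows", "kwargs": {
  "plan": [
    {"tx": 0.01,"ty": 0,"tz": 0,"spin": 0},
    {"tx": 0.04,"ty": 0,"tz": 0,"spin": 0},
    {"tx": 0.05,"ty": 0,"tz": 0,"spin": 0},
    {"tx": 0,"ty": 0,"tz": -0.05,"spin": 0},
    {"tx": 0.04,"ty": 0,"tz": -0.05,"spin": 0}
  ]
}}

```text
clock: 13.6
position: [0.4312, -0.1178, 0.2081]
tool_rot: [0.037, 0.999, 0.004, -0.01]
wrist_force: [2.8, -2.0, 2.3]
opening: -0.0002
```

Emit:
{"fn": "send_rows", "kwargs": {
  "plan": [
    {"tx": 0,"ty": 0,"tz": 0,"spin": 0},
    {"tx": 0,"ty": 0,"tz": 0,"spin": 0},
    {"tx": 0,"ty": 0,"tz": 0,"spin": 0}
  ]
}}

```text
clock: 13.9
position: [0.4389, -0.1211, 0.219]
tool_rot: [0.037, 0.999, -0.0, 0.001]
wrist_force: [-0.8, 0.2, -0.5]
opening: 0.0002
```

Run:
```python
from h import *; loc(); c=lean(); cv2.imwrite("pics/s4.png",cv2.resize(c["color"][100:300,110:430,::-1],None,fx=2.4,fy=2.4))
```

```text
t 13.9 local mm [-116.   -82.4  219. ] F [-0.8  0.2 -0.5] open 0.0002 tooly deg 85.77
n 166 cover angle rad 1.7920312958134292 x at pivot 0.013620376725572073 resid 0.0017731097016753627
```

View pics/s4.png

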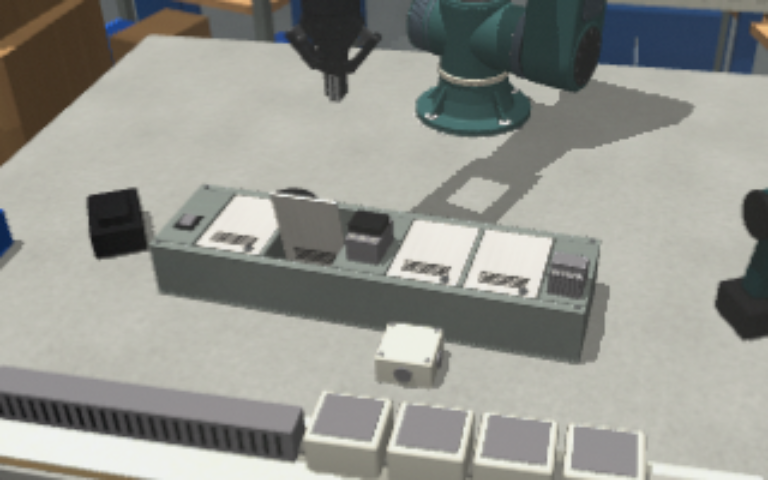

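Cover 3 leans back at 1.79 rad, about (310,228) in the crop. The other covers are flush, the loose parts are in place and the gripper is clear, so I'm handing in.

```bash
python3 -c "
from cell import manip; print(manip.close_job())"
```

```text
the job is handed in; nothing more can be done
None
```

Cover 3 (inner right) was the unlocked one. It now stands fully open on its stop, and I've handed the job in at about 14 s.

- **Finding it:** I pressed covers 1 and 2 gently. Both held, with about 9 N for roughly 0.5 mm of give. That is less than the 1–2 mm quoted for a locked cover, because I stopped pressing early. Cover 3 kept moving at about 3 N. I never pressed cover 4.
- **Opening it:** I pressed cover 3's far end down until it tilted about 40°. Then I pushed its near edge over with closed fingers until the force rose to about 13 N with no further motion, and backed off.
- **Last checks:** The depth image put the cover at 1.79 rad, against 1.80 for fully open. The wrist force was near zero, with the gripper well clear. In the last picture the other covers were flush, and the contactor, terminals, junction box and battery looked unmoved. The screwdriver was hidden in that view and the tape and drill were only partly visible. The fingers never went down near any of those three.

No check failed or disagreed.

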